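Close up the spice row and lift the caddy level

TASK

Make the spice caddy ready to carry: slide the wooden end stop along its bay until the three spice jars in that bay stand closed up, with no gap between them or to the stop. Then pick the caddy up by its handle bar with all the jars in it, and finish holding it, still and level, about a hand's width (12 cm) above the worktop; do not put it down again. Leave the other things on the worktop where they are.

Things in the scene. Friction and masses are not known exactly. Their poses are not given: they have to be found in the camera images.
- caddy: Open wooden spice caddy, loose, 232 mm long (x axis) x 124 wide (y) x 144 high, 0.75 to 1 kg with its jars. Origin: centre of its underside, z up. A middle board along x parts two bays, each 216 x 50 mm inside, floor 8 mm, end boards 54 mm and side boards 48 mm high. No jar top is more than 115 mm above the underside, so fingertips higher than that clear all jars.
- jar_bay (a point): Foot of the -x end board in the jar bay (y = -31 mm, the bay nearer the robot). Three loose spice jars stand in this bay: two near this end board, one apart; then the sliding stop at the +x end.
- pocket_bay (a point): Between the two pockets at the +x end of the other bay (y = +31 mm), which hold the salt and pepper jars; the two pockets at its -x end are empty.
- caddy_handle (a point): Middle of the handle bar, 132 mm above the caddy's underside. The bar runs along the caddy's x, 14 mm thick (y), 24 mm high (120 to 144 mm above the underside), on two uprights; 110 mm of it are free between them. With the row closed up the loaded caddy balances within about 10 mm of this point.
- stop (a joint): Travel (m) of the wooden end stop in the jar bay: 0 at the +x end board, grows as it slides along the caddy's -x toward the jars. 1.5 N of friction; stays where left. A plate across the bay with a rubber foot that meets the jars' feet. The jars closed up against one another and the -x end board stop it at 0.067 to 0.070; pushed on much harder than 6 N, the whole caddy slides along.
- stop_tab (a point): Grip point on the stop's thumb tab, 132 mm above the caddy's underside, at y = -33 mm in the caddy (26 mm beside the handle bar). The tab is upright, 10 mm thick along the caddy's x, 20 mm wide along y, rising to 142 mm above the underside.
- spice_a: Spice jar with a screw cap, 45 mm diameter, 106 mm high, one of the three in the -y bay (their order varies; two stand together at the -x end, one stands apart). Origin: centre of its underside; z up.
- spice_b: Spice jar, same size and place as spice_a.
- spice_c: Spice jar, same size and place as spice_a.
- salt_jar: Salt jar, 43 mm diameter, 100 mm high, in a pocket of the +y bay. Origin: centre of its underside.
- pepper_jar: Pepper jar, 47 mm diameter, 97 mm high, in a pocket of the +y bay. Origin: centre of its underside.
- coffee_mug: Bystander: mug, 88 x 119 x 99 mm, on the worktop to the right. Leave it.
- tin_soup: Bystander: tin, 76 mm diameter, 58 mm high, on the worktop to the right. Leave it.
- kitchen_timer: Bystander: round kitchen timer, 73 mm diameter, 56 mm high, to the left. Leave it.
- carafe: Bystander: glass carafe with black handle, 161 x 120 x 150 mm, at the back. Leave it.
Not all that is in view belongs to the job. What is shaped like the salt_jar but blue is not meant.

How it is judged:
On the way, in this order (a step that is already met when the one before it is completed fails the run):
1. with the caddy standing on the worktop, the stop has closed up the row of three jars (value of joint stop between 0.064 and 0.076 m and height (world z) of caddy below 0.01 m and z of spice_a in the frame of caddy between -0.005 and 0.03 m and angle between each of spice_a, spice_b, spice_c, salt_jar, pepper_jar's own z axis and vertical below 0.2 rad and z of spice_b in the frame of caddy between -0.005 and 0.03 m and z of spice_c in the frame of caddy between -0.005 and 0.03 m and z of salt_jar in the frame of caddy between -0.005 and 0.03 m and z of pepper_jar in the frame of caddy between -0.005 and 0.03 m), for 0.2 s.
2. the caddy is held in the air, level (height (world z) of caddy between 0.08 and 0.18 m and angle between caddy's own z axis and vertical below 0.1 rad and contact force between the fingers and caddy above 2 N), for 0.3 s.
At the end, for the whole second after the job is handed in: The caddy hangs from the fingers alone with its underside 80 to 180 mm above the worktop, tilted less than 0.10 rad, moving slower than 20 mm/s and 0.15 rad/s; the stop is at 0.064 to 0.076 m (row closed to within about 4 mm); all five jars stand upright (within 0.2 rad) in the caddy (all of step 2 and value of joint stop between 0.064 and 0.076 m and z of spice_a in the frame of caddy between -0.005 and 0.03 m and angle between each of spice_a, spice_b, spice_c, salt_jar, pepper_jar's own z axis and vertical below 0.2 rad and z of spice_b in the frame of caddy between -0.005 and 0.03 m and z of spice_c in the frame of caddy between -0.005 and 0.03 m and z of salt_jar in the frame of caddy between -0.005 and 0.03 m and z of pepper_jar in the frame of caddy between -0.005 and 0.03 m and linear speed of caddy below 0.02 m/s and angular speed of caddy below 0.15 rad/s and contact force between caddy and coffee_mug below 0.5 N and contact force between caddy and tin_soup below 0.5 N and contact force between caddy and kitchen_timer below 0.5 N and contact force between caddy and carafe below 0.5 N); the arm keeps its last pose, push and grip.
It fails at once if the caddy is tipped by more than 0.3 rad (angle between caddy's own z axis and vertical above 0.3 rad).
It fails at once if a bystander is moved by more than 30 mm (distance of any of coffee_mug, tin_soup, kitchen_timer, carafe from where it was at the start of the episode above 0.03 m).
It also fails if it takes over 48 s, if anything falls off the work surface, if the arm or the gripper's body presses on something with over 40 N, if the wrist force passes 120 N, or if a joint passes its speed limit or range.

ROBOT

A 7-joint arm with a two-finger parallel gripper is mounted at the origin on a cart in front of the work surface, level with it; the furniture and walls round the work are solid. World frame = base frame: x ahead of the robot, y to its left, z up, the work surface at z = 0. Lengths are in m, angles in rad, forces in N, time in s.
With the tool pointing down it reaches from about 0.4 to 0.875 m from the base axis. Payload 19.3 kg.
Tool frame: the origin (TCP) lies midway between the tips of the shut fingers; the grasp point (between the pads) lies bot.pinch_z behind it (bot.pinch_z is the distance from the TCP to the grasp point, in m); z points along the fingers, y is the line along which they close (so a half turn about z gives the same grasp; the last joint's range is limited). The gripper opens to 85 mm and grips with 20 to 120 N. Pads are 22 mm wide; open, the fingers measure 114 mm over their backs; the gripper's body (76 mm by 85 mm) begins 54 mm behind the grasp point. The pads swing forward as they close: fully open they stand 13 mm farther back than shut.
Start: joints at [-1.204, 0.521, -0.036, 1.599, 0.021, 1.021, -0.113], TCP at [0.264, 0.566, 0.231] pointing down, gripper open.
Joint ranges: [-2.91, 2.91], [-0.3, 2.13], [-1.5, 1.42], [0.17, 2.43], [-1.26, 4.41], [0.16, 1.93], [-2.52, 2.52]. Speed limits (rad/s): [1.89, 1.89, 2.39, 2.39, 3.01, 3.01, 3.01].

INTERFACE

Orientations are given as [roll, pitch, yaw] about the fixed x, y, z axes, in that order (R = Rz(yaw) Ry(pitch) Rx(roll)).
In Python, from workcell import readout, grab_frame, camera_info, workorder, bot gives the robot as it stands. The module is installed in compiled form; this text tells all that it offers.
- The arm moves only by the tool drive_tool, never from a script. Its argument "targets" is a list of rows, each an object of numbers: "dx", "dy", "dz": the shift along the tool's x, y, z as a fraction of full scale; "yaw": the turn about the tool's z as a fraction of full scale; "fingers": the closure, from 0 (fully open) to 1 (shut). In form: [{"dx": .., "dy": .., "dz": .., "yaw": .., "fingers": ..}, ...]. A call has 1 to 20 rows; each row shifts and turns the commanded pose from where the row before left it, along the tool's axes as they then stand; what a row does not reach is not made up. Full scale, the value 1, is 0.1 m for a shift and 90 degrees for a turn. A row lasts 1/10 s, in which the tool goes at most 50 mm and 8.59 degrees, less where a joint would pass 70% of its speed; a pose out of reach is approached as far as the arm can. A call with a number of a shift or a turn outside -1 to 1 is refused whole. A call with a gripper value outside its range is refused whole. The fingers move at their own pace and stop on an object; "squeeze" is the grip in N (left out, the last holds). Time passes only in rows, so rows that do not move let the fingers close. It gives the time, the measured TCP pose, the force, the opening and the grip force at its end, in the units of the state.
- readout.observe(): the state, without advancing time (a new reading comes with each control period).
- grab_frame(name): name is "side" or "top" or "wrist"; returns the picture (420x560x3 uint8, blue, green, red); there is no depth.
- camera_info(name): a dict with "fx", "fy", "cx", "cy" (pixels), "T" (4x4, takes a point from camera to world coordinates); the wrist camera has in their place "hand_eye" (4x4, takes a point from camera to tool coordinates, whose origin is the TCP and whose axes are the flange's). Camera axes: x right, y up, looking along -z (the intrinsics and any distortion apply to the point x, -y, -z); pixel columns grow to the right and rows downward; lengths in m; the calibration is good to about 2 mm. A picture is of the moment at which its call begins: read the wrist's pose just before it. camera_info takes no time and is no camera call.
- workorder.job_done(): hands the job in; it is judged then, once.
The state is a dict: "clock": time; "qpos": joint angles; "qd": joint speeds; "joint_efforts": joint torques, N m; "position": TCP position; "tool_rot": TCP orientation; "force": force on the tool from outside, world axes, zero at the start; "moment": the same for the moment, N m; "grip_width": finger opening in m; "finger_force": force on a finger pad.
Only numpy, scipy, OpenCV 4.12 (cv2) and the standard library are available. Lean on these libraries where they do the work, as an engineer would, in place of code of your own. Each camera call takes 0.05 s, during which the arm holds its last target. There are 200 camera calls.

## Working session

There is one attempt and no reset: what is moved stays moved. The work goes in short steps, Python scripts to look and compute and a tool call to move; the robot and the scene stay as the last step left them, time stands still between calls to the robot, and variables do not carry over. Pictures are saved under pics/ and viewed, at most 13 in all, crops included, and the job is handed in when it is done.

Besides the shell and the picture viewer there is one more tool, called as name(argument=value, ...), one argument or row to a line, values as JSON. drive_tool: Moves the arm, as the interface text tells. Shift numbers are shares of 0.1 m and turn numbers shares of 90 degrees, none past 1 either way. Its arguments: {"type":"object","properties":{"targets":{"type":"array","items":{"type":"object","properties":{"dx":{"type":"number","minimum":-1,"maximum":1},"dy":{"type":"number","minimum":-1,"maximum":1},"dz":{"type":"number","minimum":-1,"maximum":1},"yaw":{"type":"number","minimum":-1,"maximum":1},"fingers":{"type":"number"}}}},"squeeze":{"type":"number"}},"required":["targets"]}

```bash
mkdir -p pics
python3 - <<'E'
from workcell import readout, grab_frame, camera_info, bot
import cv2, numpy as np
np.set_printoptions(precision=4,suppress=True)
s=readout.observe();print(s,bot.pinch_z)
for n in("side","top"):
    f=grab_frame(n);cv2.imwrite(f"pics/{n}0.png",f);print(n,camera_info(n))
print(camera_info("wrist"))
E
```

```text
{'clock': 0.0, 'qpos': array([-1.2042,  0.522 , -0.0363,  1.6   ,  0.0212,  1.0211, -0.1128]), 'qd': array([-0.0002, -0.0027,  0.001 ,  0.0004,  0.002 , -0.0014,  0.0011]), 'joint_efforts': array([  0.0006, -92.7102,   1.981 , -36.9942,   0.018 ,   0.0078,
        -0.    ]), 'position': array([0.2643, 0.566 , 0.2307]), 'tool_rot': array([-3.1404,  0.0001,  2.7048]), 'force': array([-0.2936, -0.6041, -0.8614]), 'moment': array([-0.0048, -0.0098, -0.0289]), 'finger_force': 0.0, 'grip_width': 0.08551030087560597} 0.0187
side {'fx': 380.85174476980643, 'fy': 380.85174476980643, 'cx': 282.5180845239218, 'cy': 209.0918979301178, 'T': array([[ 0.6587,  0.4641, -0.5922, -0.0273],
       [-0.7523,  0.4197, -0.5078, -0.5689],
       [ 0.0129,  0.78  ,  0.6256,  0.7766],
       [ 0.    ,  0.    ,  0.    ,  1.    ]])}
top {'fx': 382.0825893730885, 'fy': 382.0825893730885, 'cx': 282.982271395026, 'cy': 213.7392674540495, 'T': array([[-0.0109,  0.994 , -0.1092,  0.5002],
       [-0.9991, -0.0152, -0.0383, -0.0457],
       [-0.0397,  0.1086,  0.9933,  1.0211],
       [ 0.    ,  0.    ,  0.    ,  1.    ]])}
{'fx': 369.27737413347904, 'fy': 369.27737413347904, 'cx': 275.20435825098116, 'cy': 209.92799279318882, 'hand_eye': array([[ 0.0001,  0.9623,  0.272 ,  0.0686],
       [ 1.    ,  0.0003, -0.0011, -0.0001],
       [-0.0011,  0.272 , -0.9623, -0.144 ],
       [ 0.    ,  0.    ,  0.    ,  1.    ]])}
```

View pics/top0.png

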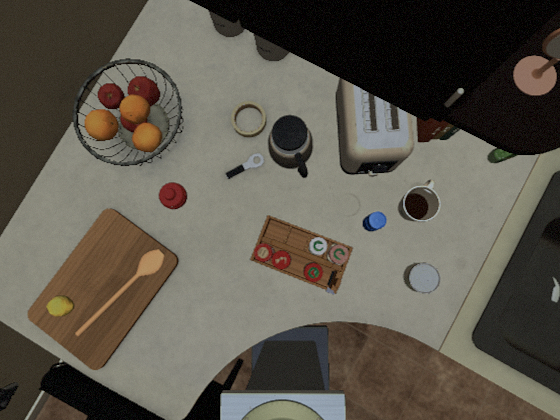

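View pics/side0.png

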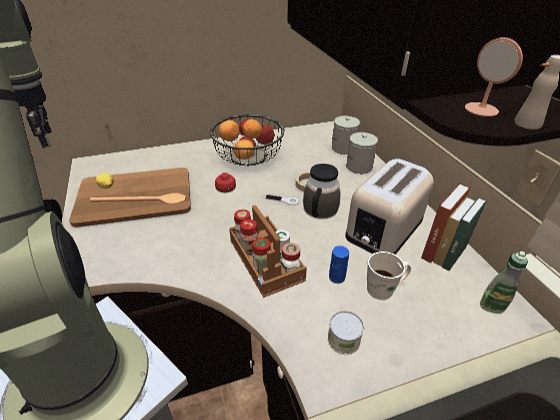

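The top view shows the caddy at about (301,255), with its +x end at the right. The red jars are at (263,252), (282,259) and (313,271), and the stop is near (333,282). In the side view the caddy is at about (265,250). I'll zoom in on both.

Run:
```python
import cv2,numpy as np
a=cv2.imread("pics/top0.png")[208:298,240:360];b=cv2.imread("pics/side0.png")[198:298,222:312]
a=cv2.resize(a,None,fx=4,fy=4,interpolation=2);b=cv2.resize(b,None,fx=3.5,fy=3.5,interpolation=2)
c=np.zeros((360,800,3),np.uint8);c[:360,:480]=a;c[:350,482:797]=b
cv2.imwrite("pics/crop0.png",cv2.convertScaleAbs(c,alpha=1.5))
```

```text
(no output)
```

View pics/crop0.png

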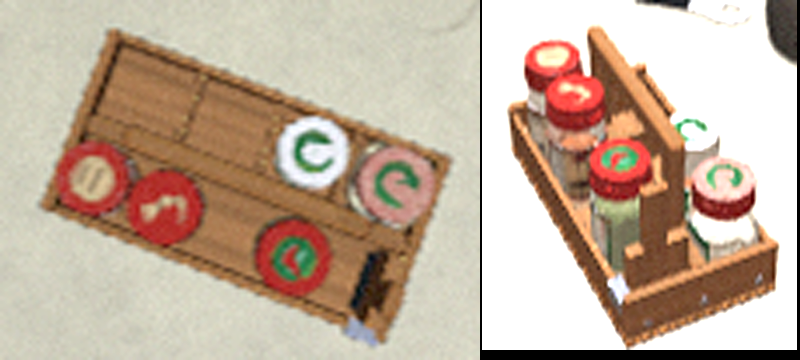

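```bash
cat > h.py <<'E'
import numpy as np, cv2
from workcell import camera_info, readout, grab_frame, bot
from scipy.spatial.transform import Rotation as R
np.set_printoptions(precision=4,suppress=True)
def ray(n,uv,T=None):
    c=camera_info(n); T=c["T"] if T is None else T
    d=T[:3,:3]@np.array([(uv[0]-c["cx"])/c["fx"],-(uv[1]-c["cy"])/c["fy"],-1.]); return T[:3,3],d/np.linalg.norm(d)
def plane(n,uv,z,T=None):
    o,d=ray(n,uv,T); return o+d*(z-o[2])/d[2]
def tri(rays):
    A=np.zeros((3,3));b=np.zeros(3)
    for o,d in rays: P=np.eye(3)-np.outer(d,d);A+=P;b+=P@o
    p=np.linalg.solve(A,b); return p,[np.linalg.norm((np.eye(3)-np.outer(d,d))@(p-o)) for o,d in rays]
def wristT():
    s=readout.observe();T=np.eye(4);T[:3,:3]=R.from_euler('xyz',s['tool_rot']).as_matrix();T[:3,3]=s['position']
    return T@camera_info("wrist")["hand_eye"]
E
python3 - <<'E'
from h import *
t=lambda x,y:(x/4+240,y/4+208)
s=lambda x,y:((x-482)/3.5+222,y/3.5+198)
for n,a,b in[("j1",(93,176),(552,55)),("j2",(166,206),(575,88)),("j3",(294,257),(620,157)),("salt",(313,152),(695,128)),("pep",(397,185),(722,175))]:
    print(n,tri([ray("top",t(*a)),ray("side",s(*b))]), plane("top",t(*a),.114))
C=np.array([plane("top",t(*p),.052) for p in[(112,30),(450,158),(382,342),(45,208)]])
print(C,[np.linalg.norm(C[i]-C[i-1]) for i in range(4)],C.mean(0))
x=(C[1]+C[2]-C[0]-C[3]);print("yaw",np.degrees(np.arctan2(x[1],x[0])))
print("tab",plane("top",t(378,285),.142))
print("handle side ends", [plane("side",s(*p),.144) for p in[(592,28),(683,145)]])
E
```

```text
j1 (array([0.5095, 0.0369, 0.1151]), [np.float64(0.00011964496510011881), np.float64(0.00011964496510018574)]) [0.5094 0.0371 0.114 ]
j2 (array([ 0.4916, -0.0064,  0.1176]), [np.float64(0.00030753563447254216), np.float64(0.0003075356344726172)]) [ 0.4914 -0.006   0.114 ]
j3 (array([ 0.4615, -0.0812,  0.1153]), [np.float64(0.0007826256225797527), np.float64(0.00078262562257982)]) [ 0.4609 -0.0807  0.114 ]
salt (array([ 0.524 , -0.0953,  0.1091]), [np.float64(0.0026490283207740188), np.float64(0.00264902832077393)]) [ 0.5221 -0.0931  0.114 ]
pep (array([ 0.5024, -0.1428,  0.1079]), [np.float64(0.000336145774378581), np.float64(0.000336145774378606)]) [ 0.5022 -0.1419  0.114 ]
[[ 0.6028  0.0301  0.052 ]
 [ 0.5188 -0.182   0.052 ]
 [ 0.4055 -0.1366  0.052 ]
 [ 0.4903  0.0733  0.052 ]] [np.float64(0.12050212733827678), np.float64(0.2281498985511881), np.float64(0.12205066346420308), np.float64(0.22638003850197616)] [ 0.5043 -0.0538  0.052 ]
yaw -111.80074061983848
tab [ 0.446  -0.1267  0.142 ]
handle side ends [array([0.5293, 0.0111, 0.144 ]), array([ 0.4785, -0.127 ,  0.144 ])]
```

drive_tool(
  targets=[
    {"dx":-0.15,"dy":-0.12,"dz":-0.1,"fingers":0},
    {"dx":-0.28,"dy":-0.22,"dz":-0.1},
    {"dx":-0.28,"dy":-0.22,"dz":-0.1},
    {"dx":-0.28,"dy":-0.22},
    {"dx":-0.28,"dy":-0.22},
    {"dx":-0.28,"dy":-0.22},
    {"dx":-0.28,"dy":-0.22},
    {"dx":-0.28,"dy":-0.22},
    {"dx":-0.28,"dy":-0.22},
    {"dx":-0.28,"dy":-0.22},
    {"dx":-0.28,"dy":-0.22},
    {"dx":-0.28,"dy":-0.22},
    {"dx":-0.15,"dy":-0.3,"yaw":-0.035},
    {"dx":-0.15,"dy":-0.3},
    {"dx":-0.15,"dy":-0.3},
    {"dx":-0.15,"dy":-0.3},
    {"dx":-0.15,"dy":-0.3},
    {"dx":-0.15,"dy":-0.3},
    {"dx":-0.15,"dy":-0.2},
    {"dx":0,"dy":0},
  ],
)

```text
invalid input
```

Run:
```python
from h import *
s=readout.observe();print(s['clock'],s['position'],s['tool_rot'],s['qpos'])
T=wristT();np.save("T1.npy",T);f=grab_frame("wrist");cv2.imwrite("pics/w1.png",f)
```

```text
0.1 [0.2643 0.566  0.2308] [-3.1406  0.0001  2.7048] [-1.2042  0.5219 -0.0363  1.5999  0.0212  1.0211 -0.1128]
```

View pics/w1.png

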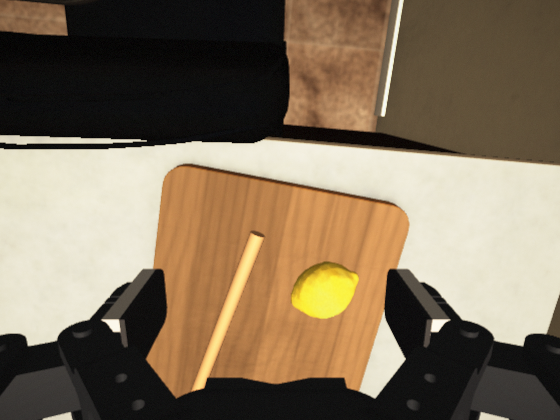

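That call was refused, probably because every row needs all five fields. The wrist picture shows only the cutting board, with the fingers along the bottom edge.

drive_tool(
  targets=[
    {"dx":-0.15,"dy":-0.12,"dz":-0.1,"yaw":0,"fingers":0},
    {"dx":-0.28,"dy":-0.22,"dz":-0.1,"yaw":0,"fingers":0},
    {"dx":-0.28,"dy":-0.22,"dz":-0.1,"yaw":0,"fingers":0},
    {"dx":-0.28,"dy":-0.22,"dz":0,"yaw":0,"fingers":0},
    {"dx":-0.28,"dy":-0.22,"dz":0,"yaw":0,"fingers":0},
    {"dx":-0.28,"dy":-0.22,"dz":0,"yaw":0,"fingers":0},
    {"dx":-0.28,"dy":-0.22,"dz":0,"yaw":0,"fingers":0},
    {"dx":-0.28,"dy":-0.22,"dz":0,"yaw":0,"fingers":0},
    {"dx":-0.28,"dy":-0.22,"dz":0,"yaw":0,"fingers":0},
    {"dx":-0.28,"dy":-0.22,"dz":0,"yaw":0,"fingers":0},
    {"dx":-0.28,"dy":-0.22,"dz":0,"yaw":0,"fingers":0},
    {"dx":-0.28,"dy":-0.22,"dz":0,"yaw":0,"fingers":0},
    {"dx":-0.25,"dy":-0.3,"dz":0,"yaw":-0.035,"fingers":0},
    {"dx":-0.25,"dy":-0.3,"dz":0,"yaw":0,"fingers":0},
    {"dx":-0.25,"dy":-0.3,"dz":0,"yaw":0,"fingers":0},
    {"dx":-0.25,"dy":-0.3,"dz":0,"yaw":0,"fingers":0},
    {"dx":-0.25,"dy":-0.3,"dz":0,"yaw":0,"fingers":0},
    {"dx":-0.25,"dy":-0.3,"dz":0,"yaw":0,"fingers":0},
    {"dx":-0.2,"dy":-0.2,"dz":0,"yaw":0,"fingers":0},
    {"dx":0,"dy":0,"dz":0,"yaw":0,"fingers":0},
  ],
)

```text
clock: 2.15
position: [0.531, -0.0545, 0.2615]
tool_rot: [-3.141, 0.001, 2.754]
force: [-1.4, 0.9, -0.2]
grip_width: 0.0853
finger_force: 0.0
```

Run:
```python
from h import *
s=readout.observe();print(s['clock'],s['position'],s['tool_rot'],s['qpos'])
T=wristT();np.save("T1.npy",T);f=grab_frame("wrist");cv2.imwrite("pics/w2.png",f)
```

```text
2.15 [ 0.531  -0.0545  0.2615] [-3.1405  0.0009  2.7545] [-0.1699  0.3479  0.209   1.8144 -0.0832  0.9875  1.2565]
```

View pics/w2.png

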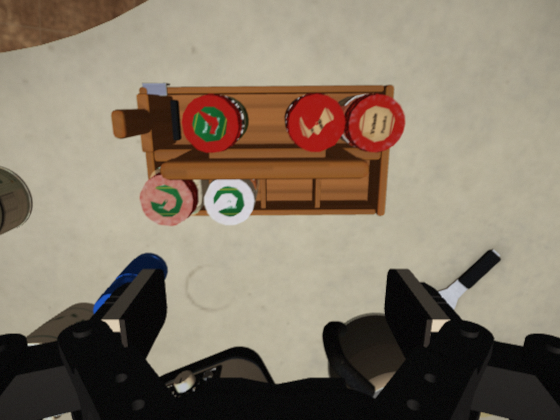

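The wrist view shows the tab top at about (119,123) and the handle bar from (163,170) to (368,166). The jar caps are at (211,123), (316,122) and (375,122). The blue decoy jar is off to the left.

Run:
```python
from h import *
T=np.load("T1.npy");t=lambda x,y:(x/4+240,y/4+208);s=lambda x,y:((x-482)/3.5+222,y/3.5+198)
w=lambda p,z:plane("wrist",p,z,T)
print("tab",w((119.5,123),.142),tri([ray("wrist",(119.5,123),T),ray("top",t(378,285))]))
a,b=w((163,170),.144),w((368,169),.144);print("bar",a,b,(a+b)/2,np.linalg.norm(a-b),np.degrees(np.arctan2(*(a-b)[1::-1])))
print("bar tri",[tri([ray("wrist",p,T),ray("side",s(*q))]) for p,q in[((163,170),(678,147)),((368,169),(592,30))]])
for p,q in[((375,123),(93,176)),((316,122),(166,206)),((211,123),(294,257))]:print(w(p,.114),tri([ray("wrist",p,T),ray("top",t(*q))]))
f=cv2.imread("pics/w2.png");g=cv2.resize(f[80:230,100:400],None,fx=2.6,fy=2.6,interpolation=2);cv2.imwrite("pics/w2c.png",cv2.convertScaleAbs(g,alpha=1.6))
```

```text
tab [ 0.4375 -0.1332  0.142 ] (array([ 0.444 , -0.1239,  0.1669]), [np.float64(0.003629464838330472), np.float64(0.0036294648383303862)])
bar [ 0.4784 -0.1195  0.144 ] [0.5329 0.0163 0.144 ] [ 0.5056 -0.0516  0.144 ] 0.14632325213871658 -111.89754531245043
bar tri [(array([ 0.4789, -0.1217,  0.1383]), [np.float64(0.0003259799378551754), np.float64(0.00032597993785514836)]), (array([0.5353, 0.0177, 0.1349]), [np.float64(0.0001613532348831078), np.float64(0.00016135323488298064)])]
[0.5085 0.0376 0.114 ] (array([0.5091, 0.0376, 0.1126]), [np.float64(0.0005002022751328944), np.float64(0.0005002022751330937)])
[ 0.4907 -0.0041  0.114 ] (array([ 0.491 , -0.0052,  0.1157]), [np.float64(0.0009709743659245627), np.float64(0.0009709743659245317)])
[ 0.4609 -0.0792  0.114 ] (array([ 0.4606, -0.0811,  0.1028]), [np.float64(0.0001447090026474551), np.float64(0.00014470900264748892)])
```

View pics/w2c.png

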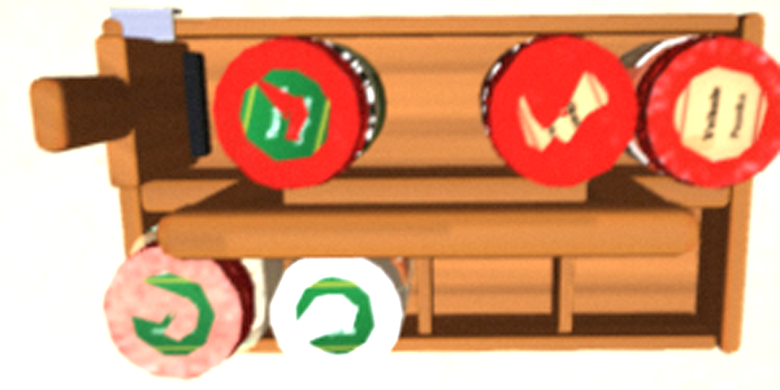

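drive_tool(
  targets=[
    {"dx":0.1,"dy":-0.18,"dz":0,"yaw":0,"fingers":0.5},
    {"dx":0.1,"dy":-0.2,"dz":0,"yaw":0,"fingers":0.5},
    {"dx":0.1,"dy":-0.2,"dz":0,"yaw":0,"fingers":0.5},
    {"dx":0.1,"dy":-0.2,"dz":0.1,"yaw":0,"fingers":0.5},
    {"dx":0.1,"dy":-0.2,"dz":0.2,"yaw":0,"fingers":0.5},
    {"dx":0.068,"dy":-0.1,"dz":0.2,"yaw":0,"fingers":0.5},
    {"dx":0,"dy":0,"dz":0.2,"yaw":0,"fingers":0.5},
    {"dx":0,"dy":0,"dz":0.1,"yaw":0,"fingers":0.5},
    {"dx":0,"dy":0,"dz":0,"yaw":0,"fingers":0.5},
    {"dx":0,"dy":0,"dz":0,"yaw":0,"fingers":0.5},
  ],
)

```text
clock: 3.2
position: [0.4381, -0.1288, 0.1819]
tool_rot: [3.141, 0.0, 2.76]
force: [0.0, 0.8, -0.1]
grip_width: 0.0424
finger_force: 0.0
```

Run:
```python
from h import *
s=readout.observe();print(s['clock'],s['position'],s['tool_rot'],s['qpos'],s['grip_width'])
T=wristT();np.save("T2.npy",T);f=grab_frame("wrist");cv2.imwrite("pics/w3.png",f);cv2.imwrite("pics/side3.png",grab_frame("side"))
```

```text
3.2 [ 0.4381 -0.1288  0.1819] [3.1414 0.0003 2.7603] [-0.0246  0.3352  0.2242  2.0874 -0.1102  0.7295  1.4593] 0.04243428002298048
```

View pics/w3.png

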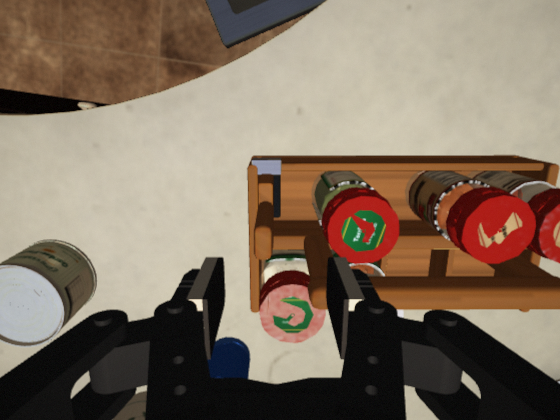

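The tab top is at (264,243), between and ahead of the fingers, and the bar's left end is at about (308,275).

Run:
```python
from h import *
T1,T=np.load("T1.npy"),np.load("T2.npy")
p=tri([ray("wrist",(119.3,123.6),T1),ray("wrist",(264,243),T)]);print(p)
q=plane("wrist",(264,243),.142,T);print(q)
s=readout.observe();Rt=R.from_euler('xyz',s['tool_rot']).as_matrix()
for r in(p[0],q): print("delta tool",Rt.T@(np.array([r[0],r[1],.121])-s['position']))
```

```text
(array([ 0.4378, -0.1347,  0.1402]), [np.float64(0.00043353237841360734), np.float64(0.00043353237841352944)])
[ 0.4374 -0.1347  0.142 ]
delta tool [-0.0016 -0.0055  0.0611]
delta tool [-0.0013 -0.0058  0.0611]
```

drive_tool(
  targets=[
    {"dx":-0.01,"dy":-0.057,"dz":0.1,"yaw":0,"fingers":0.5},
    {"dx":0,"dy":0,"dz":0.2,"yaw":0,"fingers":0.5},
    {"dx":0,"dy":0,"dz":0.2,"yaw":0,"fingers":0.5},
    {"dx":0,"dy":0,"dz":0.11,"yaw":0,"fingers":0.5},
    {"dx":0,"dy":0,"dz":0,"yaw":0,"fingers":0.5},
    {"dx":0,"dy":0,"dz":0,"yaw":0,"fingers":1},
    {"dx":0,"dy":0,"dz":0,"yaw":0,"fingers":1},
    {"dx":0,"dy":0,"dz":0,"yaw":0,"fingers":1},
    {"dx":0,"dy":0,"dz":0,"yaw":0,"fingers":1},
  ],
  squeeze=20,
)

```text
clock: 4.2
position: [0.4371, -0.1349, 0.121]
tool_rot: [3.141, 0.001, 2.76]
force: [-0.1, -0.5, 8.2]
grip_width: 0.0094
finger_force: 24.2
```

drive_tool(
  targets=[
    {"dx":0,"dy":0.03,"dz":0,"yaw":0,"fingers":1},
    {"dx":0,"dy":0.05,"dz":0,"yaw":0,"fingers":1},
    {"dx":0,"dy":0.05,"dz":0,"yaw":0,"fingers":1},
    {"dx":0,"dy":0.05,"dz":0,"yaw":0,"fingers":1},
    {"dx":0,"dy":0.05,"dz":0,"yaw":0,"fingers":1},
    {"dx":0,"dy":0.05,"dz":0,"yaw":0,"fingers":1},
    {"dx":0,"dy":0.05,"dz":0,"yaw":0,"fingers":1},
    {"dx":0,"dy":0.05,"dz":0,"yaw":0,"fingers":1},
    {"dx":0,"dy":0.05,"dz":0,"yaw":0,"fingers":1},
    {"dx":0,"dy":0.05,"dz":0,"yaw":0,"fingers":1},
    {"dx":0,"dy":0.05,"dz":0,"yaw":0,"fingers":1},
    {"dx":0,"dy":0.05,"dz":0,"yaw":0,"fingers":1},
    {"dx":0,"dy":0.03,"dz":0,"yaw":0,"fingers":1},
    {"dx":0,"dy":0,"dz":0,"yaw":0,"fingers":1},
  ],
)

```text
clock: 5.6
position: [0.4599, -0.0778, 0.121]
tool_rot: [3.141, 0.001, 2.76]
force: [-1.0, 2.1, 8.7]
grip_width: 0.0094
finger_force: 24.3
```

drive_tool(
  targets=[
    {"dx":0,"dy":0.015,"dz":0,"yaw":0,"fingers":1},
    {"dx":0,"dy":0.015,"dz":0,"yaw":0,"fingers":1},
    {"dx":0,"dy":0.015,"dz":0,"yaw":0,"fingers":1},
    {"dx":0,"dy":0,"dz":0,"yaw":0,"fingers":1},
  ],
)

```text
clock: 6.0
position: [0.4614, -0.0741, 0.121]
tool_rot: [3.141, 0.001, 2.76]
force: [-1.8, -0.1, 9.2]
grip_width: 0.01
finger_force: 24.4
```

drive_tool(
  targets=[
    {"dx":0,"dy":0.01,"dz":0,"yaw":0,"fingers":1},
    {"dx":0,"dy":0.01,"dz":0,"yaw":0,"fingers":1},
    {"dx":0,"dy":0,"dz":0,"yaw":0,"fingers":1},
  ],
)

```text
clock: 6.3
position: [0.462, -0.0726, 0.121]
tool_rot: [-3.141, 0.001, 2.76]
force: [-3.5, -2.1, 9.6]
grip_width: 0.0097
finger_force: 24.5
```

drive_tool(
  targets=[
    {"dx":0,"dy":0.01,"dz":0,"yaw":0,"fingers":1},
    {"dx":0,"dy":0.01,"dz":0,"yaw":0,"fingers":1},
    {"dx":0,"dy":0,"dz":0,"yaw":0,"fingers":1},
  ],
)

```text
clock: 6.6
position: [0.4624, -0.0715, 0.121]
tool_rot: [-3.141, 0.001, 2.759]
force: [-4.7, -9.0, 12.0]
grip_width: 0.0097
finger_force: 24.7
```

drive_tool(
  targets=[
    {"dx":0,"dy":-0.015,"dz":0,"yaw":0,"fingers":1},
    {"dx":0,"dy":0,"dz":0,"yaw":0,"fingers":0.6},
    {"dx":0,"dy":0,"dz":0,"yaw":0,"fingers":0.6},
    {"dx":0,"dy":0,"dz":-0.1,"yaw":0,"fingers":0.6},
    {"dx":-0.15,"dy":0,"dz":-0.3,"yaw":0,"fingers":0.6},
    {"dx":-0.3,"dy":0,"dz":-0.3,"yaw":0,"fingers":0.6},
    {"dx":-0.3,"dy":0,"dz":-0.3,"yaw":0,"fingers":0.6},
    {"dx":-0.1,"dy":0,"dz":-0.2,"yaw":0,"fingers":0.6},
    {"dx":0,"dy":0,"dz":0,"yaw":0,"fingers":0.6},
    {"dx":0,"dy":0,"dz":0,"yaw":0,"fingers":0.6},
  ],
)

```text
clock: 7.6
position: [0.5406, -0.1032, 0.2406]
tool_rot: [3.141, 0.0, 2.76]
force: [-0.2, 0.6, -0.3]
grip_width: 0.0343
finger_force: 0.0
```

Run:
```python
from h import *
s=readout.observe();print(s['clock'],s['position'],s['tool_rot'],s['qpos'],s['grip_width'],s['force'])
T=wristT();np.save("T4.npy",T);f=grab_frame("wrist");cv2.imwrite("pics/w4.png",f)
```

```text
7.6 [ 0.5406 -0.1032  0.2406] [3.1415 0.0001 2.7598] [-0.1026  0.4016  0.2465  1.7992 -0.1173  0.9548  1.382 ] 0.03427266323848736 [-0.181   0.6303 -0.3029]
```

View pics/w4.png

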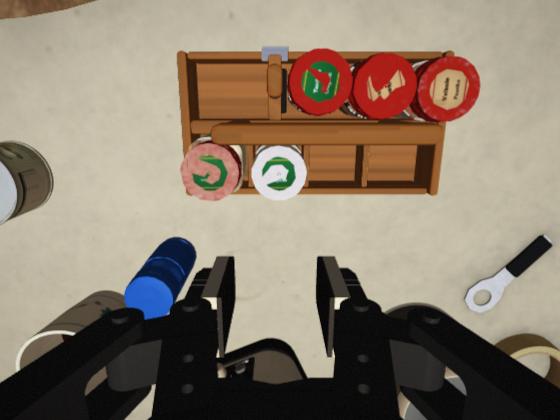

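The three caps at (322,82), (385,86) and (447,88) are now evenly spaced at about 45 mm. The tab is at (275,83) and the bar runs from (212,133) to (440,132).

Run:
```python
from h import *
T=np.load("T4.npy");w=lambda p,z:plane("wrist",p,z,T)
f=cv2.imread("pics/w4.png")
g=cv2.cvtColor(f,cv2.COLOR_BGR2GRAY)
for u in(250,330,400):print(u,g[114:154,u])
a,b=w((212,133),.144),w((440,132),.144);m=(a+b)/2
ux=(a-b)/np.linalg.norm(a-b);print(a,b,m,np.linalg.norm(a-b),np.degrees(np.arctan2(ux[1],ux[0])))
t=w((275,83),.142);uy=np.array([-ux[1],ux[0],0]);print("tab",t,(t-m)@ux,(t-m)@uy)
s=readout.observe();print((m-s['position'])@R.from_euler('xyz',s['tool_rot']).as_matrix())
print("handle z",tri([ray("wrist",(440,132),T),ray("wrist",(368,169),np.load("T1.npy"))]))
```

```text
250 [109 104 104 100  73  39  71  81  63  50  62  81  98 104 104 104 104 105
 109 110 114 113 113 113 112 111 111 110 110 101  76  90 104 106 106 106
 106 107 107 105]
330 [108 106 101  95  67  40  70  95  74  51  61  81  97 101  99 100  99 101
 104 108 111 112 114 110 112 111 111 111 109  99  78  97 117 120 119 118
 118 118 117 115]
400 [ 62  66  66  71  56  39  45  46  38  47  60  79  95 101 102 105 105 109
 111 109 111 111 110 109 108 109 107 106 106  94  77 102 121 123 121 121
 119 115 114 110]
[ 0.4776 -0.1212  0.144 ] [0.5313 0.0143 0.144 ] [ 0.5044 -0.0535  0.144 ] 0.1457130767332659 -111.63084466346008
tab [ 0.4644 -0.0725  0.142 ] 0.032462255695587194 -0.030208149190759672
[0.0515 0.0327 0.096 ]
handle z (array([0.534 , 0.0175, 0.136 ]), [np.float64(0.0009004128886806744), np.float64(0.0009004128886808675)])
```

drive_tool(
  targets=[
    {"dx":0,"dy":0,"dz":0,"yaw":0.068,"fingers":0.5},
    {"dx":0,"dy":0,"dz":0,"yaw":0.09,"fingers":0.5},
    {"dx":0,"dy":0,"dz":0,"yaw":0.09,"fingers":0.5},
    {"dx":0,"dy":0,"dz":0,"yaw":0.09,"fingers":0.5},
    {"dx":0,"dy":0,"dz":0,"yaw":0.09,"fingers":0.5},
    {"dx":0,"dy":0,"dz":0,"yaw":0.09,"fingers":0.5},
    {"dx":0,"dy":0,"dz":0,"yaw":0.09,"fingers":0.5},
    {"dx":0,"dy":0,"dz":0,"yaw":0.09,"fingers":0.5},
    {"dx":0,"dy":0,"dz":0,"yaw":0.09,"fingers":0.5},
    {"dx":0,"dy":0,"dz":0,"yaw":0.09,"fingers":0.5},
    {"dx":0,"dy":0,"dz":0,"yaw":0.08,"fingers":0.5},
    {"dx":0,"dy":0,"dz":0,"yaw":0.04,"fingers":0.5},
    {"dx":0,"dy":0,"dz":0,"yaw":0,"fingers":0.5},
  ],
)

```text
clock: 8.95
position: [0.5401, -0.1029, 0.2396]
tool_rot: [-3.14, 0.001, 1.191]
force: [0.2, -0.5, 0.1]
grip_width: 0.0425
finger_force: 0.0
```

Run:
```python
from h import *
s=readout.observe();print(s['position'],s['tool_rot'],s['qpos'],s['grip_width'])
print((np.array([.5044,-.0535,.120])-s['position'])@R.from_euler('xyz',s['tool_rot']).as_matrix())
```

```text
[ 0.5401 -0.1029  0.2396] [-3.14    0.0006  1.1913] [-0.3759  0.462   0.6356  1.8134 -0.3252  0.9741  0.0159] 0.04252066839273277
[ 0.0327 -0.0512  0.1196]
```

drive_tool(
  targets=[
    {"dx":0.1,"dy":-0.15,"dz":0,"yaw":0,"fingers":0.5},
    {"dx":0.13,"dy":-0.2,"dz":0,"yaw":0,"fingers":0.5},
    {"dx":0.1,"dy":-0.16,"dz":0.1,"yaw":0,"fingers":0.5},
    {"dx":0,"dy":0,"dz":0.2,"yaw":0,"fingers":0.5},
    {"dx":0,"dy":0,"dz":0.25,"yaw":0,"fingers":0.5},
    {"dx":0,"dy":0,"dz":0.25,"yaw":0,"fingers":0.5},
    {"dx":0,"dy":0,"dz":0.2,"yaw":0,"fingers":0.5},
    {"dx":0,"dy":0,"dz":0.12,"yaw":0,"fingers":0.5},
    {"dx":0,"dy":0,"dz":0.07,"yaw":0,"fingers":0.5},
    {"dx":0,"dy":0,"dz":0,"yaw":0,"fingers":0.5},
  ],
)

```text
clock: 9.95
position: [0.5054, -0.0539, 0.121]
tool_rot: [-3.141, 0.0, 1.193]
force: [-0.2, 0.7, 0.2]
grip_width: 0.0431
finger_force: 0.0
```

Run:
```python
from h import *
s=readout.observe();print(s['position'],s['tool_rot'],s['force'],s['grip_width'])
print((np.array([.5044,-.0535,.120])-s['position'])@R.from_euler('xyz',s['tool_rot']).as_matrix())
cv2.imwrite("pics/w5.png",grab_frame("wrist"))
```

```text
[ 0.5054 -0.0539  0.121 ] [-3.1408  0.0004  1.1926] [-0.1964  0.7315  0.2012] 0.043073204720223086
[ 0.    -0.001  0.001]
```

View pics/w5.png

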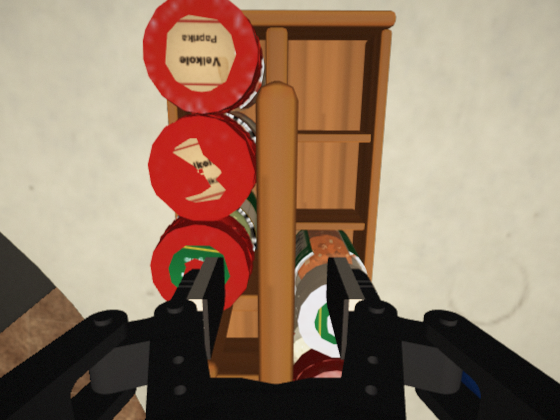

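The bar is centred between the fingers at about column 277. I'll close on it and start the lift.

drive_tool(
  targets=[
    {"dx":0,"dy":0,"dz":0,"yaw":0,"fingers":1},
    {"dx":0,"dy":0,"dz":0,"yaw":0,"fingers":1},
    {"dx":0,"dy":0,"dz":0,"yaw":0,"fingers":1},
    {"dx":0,"dy":0,"dz":0,"yaw":0,"fingers":1},
    {"dx":0,"dy":0,"dz":0,"yaw":0,"fingers":1},
  ],
  squeeze=100,
)

```text
clock: 10.5
position: [0.5057, -0.0536, 0.1221]
tool_rot: [3.141, -0.001, 1.192]
force: [-5.0, 2.0, 12.3]
grip_width: 0.0124
finger_force: 98.4
```

drive_tool(
  targets=[
    {"dx":0,"dy":0,"dz":-0.02,"yaw":0,"fingers":1},
    {"dx":0,"dy":0,"dz":-0.04,"yaw":0,"fingers":1},
    {"dx":0,"dy":0,"dz":-0.06,"yaw":0,"fingers":1},
    {"dx":0,"dy":0,"dz":-0.08,"yaw":0,"fingers":1},
    {"dx":0,"dy":0,"dz":-0.06,"yaw":0,"fingers":1},
    {"dx":0,"dy":0,"dz":-0.04,"yaw":0,"fingers":1},
    {"dx":0,"dy":0,"dz":0,"yaw":0,"fingers":1},
  ],
)

```text
clock: 11.2
position: [0.5059, -0.0537, 0.1519]
tool_rot: [3.141, -0.0, 1.192]
force: [-0.3, -0.4, -9.4]
grip_width: 0.0116
finger_force: 97.8
```

Run:
```python
from h import *
s=readout.observe();print(s['position'],s['tool_rot'],s['force'],s['moment'],s['grip_width'])
a=grab_frame("wrist");b=grab_frame("side")[180:320,190:340]
b=cv2.resize(b,None,fx=2.4,fy=2.4);c=np.zeros((420,800,3),np.uint8);c[:,:420]=a[:,80:500];c[:336,430:790]=b
cv2.imwrite("pics/w6.png",c)
```

```text
[ 0.5059 -0.0537  0.1519] [ 3.1408 -0.0004  1.1923] [-0.2761 -0.3989 -9.4422] [-0.0252 -0.078   0.0345] 0.011629839259794581
```

View pics/w6.png

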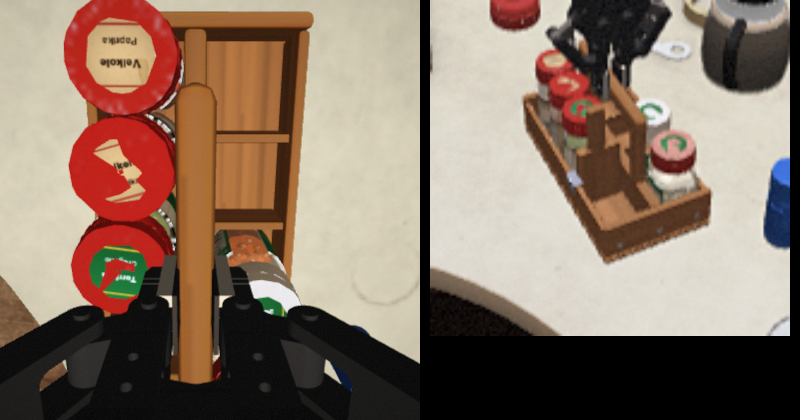

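The wrench reads −9.4 N, so the caddy's full weight is off the worktop. It looks level, with the jars in place and the row closed. I'll lift it the remaining 9 cm gently.

drive_tool(
  targets=[
    {"dx":0,"dy":0,"dz":-0.03,"yaw":0,"fingers":1},
    {"dx":0,"dy":0,"dz":-0.06,"yaw":0,"fingers":1},
    {"dx":0,"dy":0,"dz":-0.09,"yaw":0,"fingers":1},
    {"dx":0,"dy":0,"dz":-0.12,"yaw":0,"fingers":1},
    {"dx":0,"dy":0,"dz":-0.15,"yaw":0,"fingers":1},
    {"dx":0,"dy":0,"dz":-0.15,"yaw":0,"fingers":1},
    {"dx":0,"dy":0,"dz":-0.12,"yaw":0,"fingers":1},
    {"dx":0,"dy":0,"dz":-0.09,"yaw":0,"fingers":1},
    {"dx":0,"dy":0,"dz":-0.06,"yaw":0,"fingers":1},
    {"dx":0,"dy":0,"dz":-0.03,"yaw":0,"fingers":1},
    {"dx":0,"dy":0,"dz":0,"yaw":0,"fingers":1},
    {"dx":0,"dy":0,"dz":0,"yaw":0,"fingers":1},
    {"dx":0,"dy":0,"dz":0,"yaw":0,"fingers":1},
    {"dx":0,"dy":0,"dz":0,"yaw":0,"fingers":1},
    {"dx":0,"dy":0,"dz":0,"yaw":0,"fingers":1},
    {"dx":0,"dy":0,"dz":0,"yaw":0,"fingers":1},
  ],
)

```text
clock: 12.9
position: [0.5056, -0.0538, 0.2412]
tool_rot: [-3.141, 0.0, 1.192]
force: [-0.1, -0.0, -8.9]
grip_width: 0.0118
finger_force: 97.9
```

Run:
```python
from h import *
s=readout.observe();print(s['position'],s['tool_rot'],s['force'],s['moment'],s['grip_width'],abs(s['qd']).max())
a=grab_frame("wrist");b=grab_frame("side")[150:290,190:340]
b=cv2.resize(b,None,fx=2.4,fy=2.4);c=np.zeros((420,800,3),np.uint8);c[:,:420]=a[:,80:500];c[:336,430:790]=b
cv2.imwrite("pics/w7.png",c)
```

```text
[ 0.5056 -0.0538  0.2412] [-3.1415  0.0001  1.192 ] [-0.0913 -0.0092 -8.9051] [-0.0446 -0.0028  0.0175] 0.011847196764079573 0.0026624414706809753
```

View pics/w7.png

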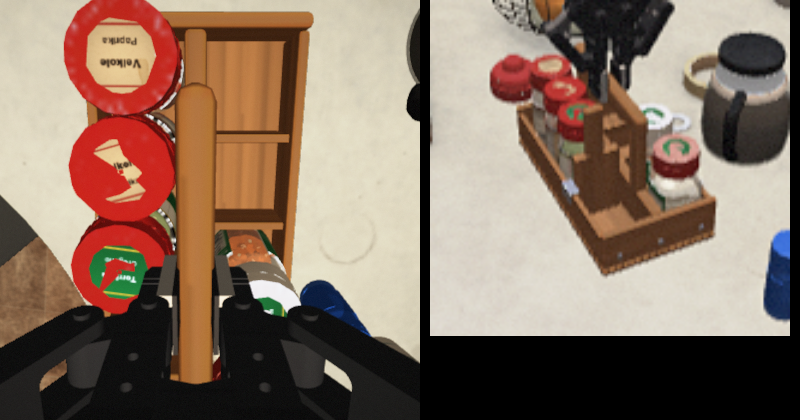

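The wrist view has not changed, so the caddy has not slipped or tilted. The arm is still, and all five jars and the closed row are in place.

```bash
python3 -c "from workcell import workorder;print(workorder.job_done())"
```

```text
the job is handed in; nothing more can be done
None
```

The job is handed in, with no verdict returned: the stop has closed up the three-jar row, and the arm is holding the caddy by its handle bar about 12 cm above the worktop, level and still, with all five jars in it.

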